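# Roll a hexagonal block port-up and clamp it

### The arm

A 6-joint arm with a two-finger parallel gripper is mounted at the origin on a cart in front of the work surface, level with it; the furniture and walls round the work are solid. World frame = base frame: x ahead of the robot, y to its left, z up, the work surface at z = 0. Lengths are in m, angles in rad, forces in N, time in s.
With the tool pointing down it reaches from about 0.35 to 0.85 m from the base axis. Payload 8.1 kg.
Tool frame: the origin (TCP) lies at the centre of the arm's flange, where the gripper is bolted on; the fingertips stand 186 mm ahead of it and the grasp point (between the pads) lies 167 mm ahead of it; z points along the fingers, y is the line along which they close (so a half turn about z gives the same grasp; the last joint's range is limited). The gripper opens to 93 mm and grips with 3 to 60 N. Pads are 15 mm wide; open, the fingers measure 128 mm over their backs; the gripper's body (75 mm by 188 mm) begins 65 mm behind the grasp point.
Start: joints at [1.078, 0.13, 1.488, -0, 1.523, -0.085], TCP at [0.238, 0.551, 0.405] pointing down, gripper open.
Joint ranges: [-2.96, 2.96], [-0.89, 2.26], [0.02, 2.5], [-1.34, 4.48], [0, 2.73], [-2.66, 2.66]. Speed limits (rad/s): [2.39, 2.39, 2.79, 3.14, 3.14, 3.14].

### API

Orientations are given as a rotation vector (axis times angle).
In Python, from plant import robot gives the robot as it stands.
- The arm moves only by the tool apply_moves, never from a script. Its argument "series" is a list of rows, each a list of 2 entries, a list of its own where there are three numbers: the shift along the tool's x, y, z in mm, then the turn, a rotation vector about the tool's x, y, z in rad. A call has 1 to 12 rows; each row shifts and turns the commanded pose from where the row before left it, along the tool's axes as they then stand; what a row does not reach is not made up. A row lasts 1/12 s, in which the tool goes at most 41.7 mm and 7.16 degrees, less where a joint would pass 70% of its speed; a pose out of reach is approached as far as the arm can. A call is refused whole if a number of a shift passes 41.7 or a number of a turn 0.125, either way. A call with a gripper value outside its range is refused whole. "claw" is the opening, from 0 (shut) to 1 (fully open), set as the call begins (left out, the last holds). The fingers move at their own pace and stop on an object; "newtons" is the grip in N (left out, the last holds). Time passes only in rows, so rows that do not move let the fingers close. It gives the time, the measured TCP pose, the force, the opening and the grip force at its end, in the units of the state.
- robot.read_state(): the state, without advancing time (a new reading comes with each control period).
- robot.read_camera(name): name is "scene" or "side" or "wrist"; returns (picture, depth): 384x512x3 uint8, blue, green, red; 384x512 float32, m along the optical axis (not along the pixel's ray), 0 where there is no reading.
- robot.calibration(name): a dict with "fx", "fy", "cx", "cy" (pixels), "D" ([k1, k2, p1, p2, k3] as OpenCV has them; the pictures are not rectified), "extrinsics" (4x4, takes a point from world to camera coordinates). Camera axes: x right, y down, z forward; pixel columns grow to the right and rows downward; lengths in m; the calibration is good to about 2 mm. A picture is of the moment at which its call begins: read the wrist's pose just before it. calibration takes no time and is no camera call; for the wrist camera it gives the pose at the moment of the call.
- robot.close_job(): hands the job in; it is judged then, once.
The state is a dict: "t": time; "q": joint angles; "dq": joint speeds; "joint_torque": joint torques, N m; "tool_pos": TCP position; "orientation": TCP orientation; "force": force on the tool from outside, world axes, zero at the start; "wrist_torque": the same for the moment, N m; "opening": finger opening in m; "gripper_force": force on a finger pad.
Only numpy, scipy, OpenCV 4.12 (cv2) and the standard library are available. Lean on these libraries where they do the work, as an engineer would, in place of code of your own. Each camera call takes 0.05 s, during which the arm holds its last target. There are 200 camera calls.

### The job

Roll the hexagonal aluminium block over on the bench top one face at a time, letting go of it on each face, until its brass port looks straight up. Then lay it, port up, in the channel of the clamping fixture between stop and jaw, and push the red jaw along until it holds the block firmly against the fixed steel stop. Leave the bearing, the wrench and the green screwdriver where they are.

Things in the scene. Friction and masses are not known exactly. Their poses are not given: they have to be found in the camera images.
- block_port (a point): Centre of the loose solid aluminium hexagonal block, 56 mm long, 46 mm across flats, 53 mm across corners. x axis along its length; z axis out of the face with the brass port (flush brass ring, 19 mm across, dark centre). It starts on the bench with that face two faces (120 degrees) from the top: two 60 degree turns, right-handed about the point's +x, bring the port up.
- block: The same block, about 280 g: origin at its centre, 23 mm above what it lies on; x axis along its length, like the point's; z up at the start. Square ends with flush dark plugs; the face opposite the port has a lengthwise blue stripe.
- fixture: Grey clamping fixture, fixed on the bench: base 250 x 90 x 14 mm; origin under the base's centre at bench height, z up, x along the channel from the fixed steel stop to the jaw. The base's top is the channel floor. Aluminium rails lean outward 30 degrees to fit the block's lower flanks: 30 mm apart at the floor, 44 mm at their tops 12 mm above it, from x = -100 to +100 mm.
- stop_face (a point): Point on the channel floor (14 mm above the bench) at the face of the fixed steel stop: fixture x = -100 mm, y = 0; same axes as the fixture. The stop is 60 mm wide, its top 56 mm above the bench. Pressed against it, the block's centre lies at fixture x = -72 mm, y = 0, 37 mm above the bench.
- jaw (a joint): Travel of the red sliding jaw along the channel towards the stop, m: 0 = fully open (jaw face at fixture x = +80 mm, 180 mm from the stop); the face is at x = 80 mm minus the travel; 0.124 = closed on the 56 mm block against the stop; at most 0.14. It starts at 0 to 0.02, slides with about 3 N of friction and stays where it is left.
- jaw_back (a point): Middle of the upright back of the red jaw, the side to push on, 40 mm above the bench. The jaw is 22 mm thick along the channel and 66 mm wide, and its top is 56 mm above the bench; its axes are the fixture's; it is pushed towards -x.
- bearing: Steel ball bearing, 52 mm across, 18 mm high, lying flat, loose; origin at the centre of its underside. To be left alone.
- wrench: Steel combination wrench about 170 mm long, 8 mm thick, lying flat, loose; origin near the middle of its underside. To be left alone.
- screwdriver: Screwdriver with a green handle, about 190 mm long, 31 mm high, lying down, loose; origin near the middle of its underside. To be left alone.
Not all that is in view belongs to the job. Of the things that look like the block, the smallest one is meant.

How it is judged:
On the way, in this order (a step that is already met when the one before it is completed fails the run):
1. the block rests on the bench, let go, with the brass port one face (60 degrees) from the top (height (world z) of block_port between 0.02 and 0.0255 m and angle between block_port's own z axis and vertical between 0.97 and 1.12 rad and linear speed of block below 0.03 m/s and angular speed of block below 0.3 rad/s and contact force between the fingers and block below 0.2 N), for 0.1 s.
2. the block rests on the bench, let go, with the brass port up (height (world z) of block_port between 0.02 and 0.0255 m and angle between block_port's own z axis and vertical below 0.08 rad and linear speed of block below 0.03 m/s and angular speed of block below 0.3 rad/s and contact force between the fingers and block below 0.2 N), for 0.1 s.
3. the block lies in the channel, let go, port up (angle between block_port's own z axis and vertical below 0.09 rad and angle between the x axis of block_port and the x axis of fixture, either way round below 0.09 rad and z of block_port in the frame of fixture between 0.034 and 0.04 m and y of block_port in the frame of fixture between -0.004 and 0.004 m and linear speed of block below 0.03 m/s and angular speed of block below 0.3 rad/s and contact force between the fingers and block below 0.2 N and x of block_port in the frame of fixture above -0.09 m), for 0.1 s.
At the end, for the whole second after the job is handed in: The block lies at rest in the fixture's channel (on its floor within 3 mm, sideways within 4 mm, along the channel within 0.09 rad), the brass port up within 0.09 rad, its end within 3 mm of the fixed stop, and the jaw closed on it to within 3 mm (travel over 0.121) (angle between block_port's own z axis and vertical below 0.09 rad and angle between the x axis of block_port and the x axis of fixture, either way round below 0.09 rad and z of block_port in the frame of fixture between 0.034 and 0.04 m and y of block_port in the frame of fixture between -0.004 and 0.004 m and linear speed of block below 0.03 m/s and angular speed of block below 0.3 rad/s and x of block_port in the frame of fixture between -0.075 and -0.069 m and value of joint jaw above 0.121 m); the robot touches nothing.
It fails at once if the bearing is moved by more than 25 mm (distance of bearing from where it was at the start of the episode above 0.025 m).
It fails at once if the wrench is moved by more than 25 mm (distance of wrench from where it was at the start of the episode above 0.025 m).
It fails at once if the screwdriver is moved by more than 25 mm (distance of screwdriver from where it was at the start of the episode above 0.025 m).
It also fails if it takes over 72 s, if anything falls off the work surface, if the arm or the gripper's body presses on something with over 40 N, if the wrist force passes 120 N, or if a joint passes its speed limit or range.

## Working session

There is one attempt and no reset: what is moved stays moved. The work goes in short steps, Python scripts to look and compute and a tool call to move; the robot and the scene stay as the last step left them, time stands still between calls to the robot, and variables do not carry over. Pictures are saved under pics/ and viewed, at most 10 in all, crops included, and the job is handed in when it is done.

Besides the shell and the picture viewer there is one more tool, called after "Call:" by a JSON object that holds its "fn" and its "kwargs", one argument or row to a line. apply_moves: Moves the arm, as the interface text tells. Its arguments: {"type":"object","properties":{"series":{"type":"array"},"claw":{"type":"number"},"newtons":{"type":"number"}},"required":["series"]}

```bash
ls; mkdir -p pics; cat > h.py <<'E'
import numpy as np,cv2
from plant import robot
def cal(n):
    c=robot.calibration(n);K=np.array([[c['fx'],0,c['cx']],[0,c['fy'],c['cy']],[0,0,1]]);return K,np.array(c['D'],float),np.array(c['extrinsics'])
def pts(n,uv,z=None,depth=None,c=None):
    K,D,E=c or cal(n);uv=np.array(uv,float).reshape(-1,1,2)
    r=cv2.undistortPoints(uv,K,D).reshape(-1,2);r=np.c_[r,np.ones(len(r))]
    R,t=E[:3,:3],E[:3,3];o=-R.T@t;d=r@R
    if depth is not None: return o+d*np.asarray(depth).reshape(-1,1)
    return o+d*((z-o[2])/d[:,2:3])
def proj(n,P,c=None):
    K,D,E=c or cal(n);return cv2.projectPoints(np.array(P,float).reshape(-1,3),cv2.Rodrigues(E[:3,:3])[0],E[:3,3],K,D)[0].reshape(-1,2)
E
python3 - <<'E'
from h import *
s=robot.read_state();print({k:np.round(v,3) for k,v in s.items()})
for n in ('scene','side','wrist'):
    c=cal(n);p,d=robot.read_camera(n);cv2.imwrite(f'pics/{n}0.png',p);np.savez(f'{n}0',p=p,d=d,K=c[0],D=c[1],E=c[2])
    print(n,np.round(c[2],3).tolist(),c[0][0,0],c[1])
a=np.hstack([cv2.imread('pics/scene0.png')[:, :],]);
E
```

```text
pics
{'t': np.float64(0.0), 'q': array([ 1.078,  0.131,  1.489, -0.   ,  1.523, -0.085]), 'dq': array([-0.001,  0.001,  0.001,  0.   ,  0.   , -0.002]), 'joint_torque': array([ 1.0000e-03, -5.5985e+01, -4.9175e+01,  7.7000e-02,  3.6000e-02,
       -0.0000e+00]), 'tool_pos': array([0.238, 0.551, 0.404]), 'orientation': array([-6.360e-01, -3.076e+00,  3.000e-03]), 'force': array([-0.103, -0.906, -0.11 ]), 'wrist_torque': array([-0.004,  0.048, -0.025]), 'gripper_force': np.float64(0.0), 'opening': np.float64(0.092)}
scene [[0.555, -0.832, -0.008, -0.309], [-0.611, -0.401, -0.682, 0.373], [0.564, 0.384, -0.731, 0.599], [0.0, 0.0, 0.0, 1.0]] 385.7977968271828 [-0.13086618  0.          0.          0.          0.        ]
side [[-0.936, -0.352, -0.005, 0.5], [-0.204, 0.554, -0.808, 0.153], [0.287, -0.755, -0.59, 0.692], [0.0, 0.0, 0.0, 1.0]] 352.3416946401252 [-0.09272119  0.          0.          0.          0.        ]
wrist [[0.396, 0.918, -0.0, -0.601], [0.891, -0.385, 0.241, -0.029], [0.221, -0.096, -0.97, 0.389], [0.0, 0.0, 0.0, 1.0]] 286.65871993857 [-0.03836143  0.          0.          0.          0.        ]
```

View pics/scene0.png

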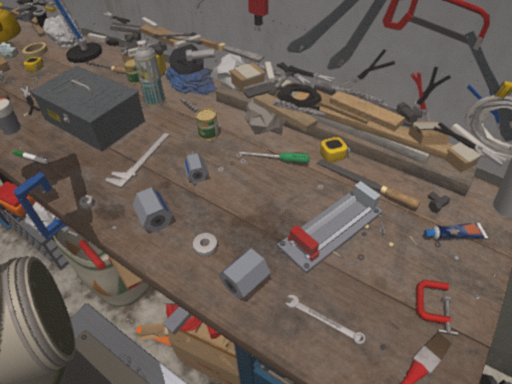

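View pics/side0.png

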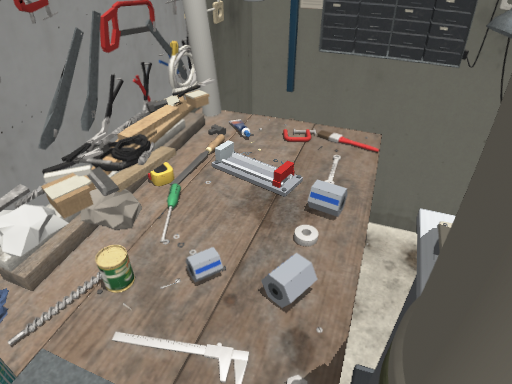

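The scene view shows three hex blocks. The small one, with a blue stripe, is at scene (195,167) and side (205,263). The fixture runs from the red jaw at scene (303,240) to the stop at (367,195), and the bearing is at (205,243). The screwdriver is at (275,157).

```bash
cat > m.py <<'E'
from h import *
def cloud(n,box,f=None):
    f=f or np.load(f'{n}0.npz');c=(f['K'],f['D'],f['E']);u0,v0,u1,v1=box
    vv,uu=np.mgrid[v0:v1,u0:u1];uv=np.c_[uu.ravel(),vv.ravel()];d=f['d'][v0:v1,u0:u1].ravel()
    return pts(n,uv,depth=d,c=c)[d>0],f['p'][v0:v1,u0:u1].reshape(-1,3)[d>0].astype(int)
E
python3 - <<'E'
from m import *
def rect(P):
    r=cv2.minAreaRect(np.float32(P[:,:2]*1000)); return np.round(cv2.boxPoints(r)).tolist(),np.round(r[0]),np.round(r[1])
for n,box in (('scene',(175,140,220,190)),('side',(180,235,235,295))):
    P,C=cloud(n,box);print(n,'bench z',np.median(P[:,2]),'max',np.percentile(P[:,2],99))
    hi=P[:,2]>.040;Q=P[hi];print('top',Q[:,2].mean(),len(Q),rect(Q)); print('all',rect(P[(P[:,2]>.008)]))
    b=(C[:,0]>C[:,2]+60);print('blue',P[b].mean(0),len(P[b]))
for n,box in (('scene',(270,175,390,275)),('side',(200,135,310,200))):
    P,C=cloud(n,box);red=(C[:,2]>C[:,1]+60)&(C[:,2]>90);R=P[red]
    print(n,'red',len(R),rect(R),R.min(0),R.max(0));T=R[R[:,2]>.05];print(' redtop',rect(T),T[:,2].mean())
    g=P[(P[:,2]>.008)&(P[:,2]<.018)];print(' base',rect(g),np.median(g[:,2]));
    s=P[(P[:,2]>.05)&~red];print(' stop',rect(s),s[:,2].mean())
for nm,n,box in (('drv','scene',(235,145,315,170)),('bearing','scene',(190,230,220,258)),('cal','scene',(105,130,175,190))):
    P,C=cloud(n,box);q=P[P[:,2]>.006];print(nm,rect(q),q[:,2].max())
E
```

```text
scene bench z 0.0017454070535229405 max 0.04855512101961356
top 0.0461101158146195 238 ([[521.0, 194.0], [549.0, 172.0], [587.0, 223.0], [559.0, 244.0]], array([554., 208.]), array([63., 35.]))
all ([[509.0, 194.0], [552.0, 161.0], [595.0, 217.0], [552.0, 250.0]], array([552., 206.]), array([70., 54.]))
blue [0.53799787 0.22010496 0.03623787] 8
side bench z 0.0003629027376215177 max 0.04668567070008559
top 0.04487262775588931 403 ([[524.0, 199.0], [549.0, 178.0], [585.0, 222.0], [559.0, 243.0]], array([554., 211.]), array([57., 33.]))
all ([[516.0, 205.0], [556.0, 172.0], [593.0, 216.0], [553.0, 249.0]], array([554., 210.]), array([58., 52.]))
blue [0.53931627 0.22137205 0.03454242] 122
scene red 309 ([[475.0, -170.0], [519.0, -184.0], [548.0, -87.0], [504.0, -74.0]], array([ 512., -129.]), array([100.,  46.])) [ 4.76883992e-01 -1.75482076e-01  4.70977074e-04] [ 0.54776575 -0.08732099  0.05898904]
 redtop ([[476.0, -166.0], [497.0, -173.0], [517.0, -110.0], [496.0, -104.0]], array([ 497., -138.]), array([66., 21.])) 0.056096614638350605
 base ([[447.0, -215.0], [765.0, -247.0], [778.
[... 567 characters left out ...]
])) 0.054752386680512556
 base ([[394.0, -394.0], [698.0, -474.0], [779.0, -163.0], [474.0, -83.0]], array([ 586., -279.]), array([321., 315.])) 0.01347633370232848
 stop ([[671.0, -218.0], [694.0, -225.0], [710.0, -167.0], [688.0, -161.0]], array([ 691., -193.]), array([60., 23.])) 0.054666187245210274
drv ([[673.0, 161.0], [734.0, -18.0], [756.0, -11.0], [696.0, 168.0]], array([715.,  75.]), array([ 24., 189.])) 0.03412532195383167
bearing ([[355.0, 46.0], [387.0, 7.0], [428.0, 40.0], [396.0, 79.0]], array([391.,  43.]), array([52., 51.])) 0.02163317520727559
cal ([[309.0, 348.0], [419.0, 213.0], [654.0, 405.0], [545.0, 539.0]], array([482., 376.]), array([303., 174.])) 0.06490122713090785
```

View pics/wrist0.png

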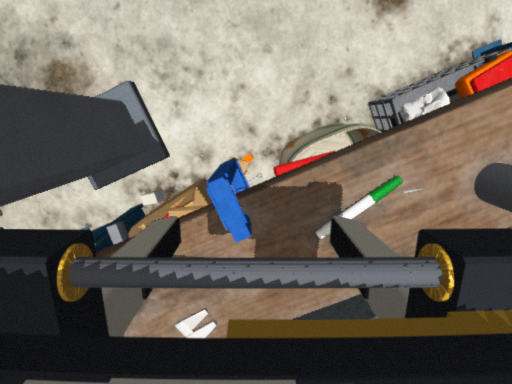

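The wrist view shows only the bench edge and floor. The block centre is about (554,209) mm with its axis at about 51°, and it rolls toward the blue side (-x,+y).

```bash
cat > plan.py <<'E'
from h import *
from scipy.linalg import logm,expm
from scipy.spatial.transform import Rotation as Ro
def Tc():
    s=robot.read_state();T=np.eye(4);T[:3,:3]=Ro.from_rotvec(s['orientation']).as_matrix();T[:3,3]=s['tool_pos'];return T
def goal(gp,yaw,tilt=0,back=0,L=.167):
    "grasp point gp (m), tool y at yaw deg, tool turned by tilt deg about its y"
    a=np.radians(yaw);y=np.array([np.cos(a),np.sin(a),0]);z=np.array([0,0,-1.]);x=np.cross(y,z)
    R=np.c_[x,y,z]@Ro.from_rotvec([0,np.radians(tilt),0]).as_matrix()
    T=np.eye(4);T[:3,:3]=R;T[:3,3]=np.array(gp)-R[:,2]*(L+back);return T
def rows(A,B,n=None):
    M=np.linalg.inv(A)@B
    w=Ro.from_matrix(M[:3,:3]).as_rotvec()
    n=n or int(np.ceil(max(np.linalg.norm(w)/.115,np.linalg.norm(M[:3,3])/.036,1)))
    D=np.real(expm(logm(M)/n));print(n,'x',np.round(D[:3,3]*1000,1).tolist(),np.round(Ro.from_matrix(D[:3,:3]).as_rotvec(),4).tolist())
E
python3 - <<'E'
from m import *;from plan import *
P,C=cloud('scene',(130,185,175,232));q=P[P[:,2]>.03];print(q.min(0),q.max(0))
print(np.round(Tc(),3))
G=[.554,.209,.026]
A=goal(G,50.7,30,.11);B=goal(G,50.7,30);rows(Tc(),A);rows(A,B)
E
```

```text
[0.33947622 0.14787163 0.03027175] [0.43416879 0.24286344 0.06612997]
[[-0.918  0.397 -0.001  0.238]
 [ 0.397  0.918 -0.001  0.551]
 [ 0.    -0.001 -1.     0.404]
 [ 0.     0.     0.     1.   ]]
18 x [-33.8, -8.6, -0.6] [-0.0041, 0.0289, 0.0151]
4 x [-0.0, -0.0, 27.5] [-0.0, 0.0, 0.0]
```

Call:
{"fn": "apply_moves", "kwargs": {
  "series": [
    [[-33.8, -8.6, -0.6], [-0.0041, 0.0289, 0.0151]],
    [[-33.8, -8.6, -0.6], [-0.0041, 0.0289, 0.0151]],
    [[-33.8, -8.6, -0.6], [-0.0041, 0.0289, 0.0151]],
    [[-33.8, -8.6, -0.6], [-0.0041, 0.0289, 0.0151]],
    [[-33.8, -8.6, -0.6], [-0.0041, 0.0289, 0.0151]],
    [[-33.8, -8.6, -0.6], [-0.0041, 0.0289, 0.0151]],
    [[-33.8, -8.6, -0.6], [-0.0041, 0.0289, 0.0151]],
    [[-33.8, -8.6, -0.6], [-0.0041, 0.0289, 0.0151]],
    [[-33.8, -8.6, -0.6], [-0.0041, 0.0289, 0.0151]]
  ],
  "claw": 1,
  "newtons": 40
}}

```text
t: 0.9
tool_pos: [0.4734, 0.3445, 0.3739]
orientation: [-0.778, -2.784, -0.131]
force: [-0.0, -0.2, -0.3]
opening: 0.093
gripper_force: 0.0
```

Call:
{"fn": "apply_moves", "kwargs": {
  "series": [
    [[-33.8, -8.6, -0.6], [-0.0041, 0.0289, 0.0151]],
    [[-33.8, -8.6, -0.6], [-0.0041, 0.0289, 0.0151]],
    [[-33.8, -8.6, -0.6], [-0.0041, 0.0289, 0.0151]],
    [[-33.8, -8.6, -0.6], [-0.0041, 0.0289, 0.0151]],
    [[-33.8, -8.6, -0.6], [-0.0041, 0.0289, 0.0151]],
    [[-33.8, -8.6, -0.6], [-0.0041, 0.0289, 0.0151]],
    [[-33.8, -8.6, -0.6], [-0.0041, 0.0289, 0.0151]],
    [[-33.8, -8.6, -0.6], [-0.0041, 0.0289, 0.0151]],
    [[-33.8, -8.6, -0.6], [-0.0041, 0.0289, 0.0151]],
    [[0, 0, 0], [0, 0, 0]],
    [[0, 0, 0], [0, 0, 0]]
  ]
}}

```text
t: 1.82
tool_pos: [0.6617, 0.1196, 0.2627]
orientation: [-0.891, -2.479, -0.237]
force: [-0.7, 0.1, -0.5]
opening: 0.0932
gripper_force: 0.0
```

```bash
python3 - <<'E'
from plan import *
G=[.554,.209,.026]
A=goal(G,50.7,30,.11);print(np.round(Tc()-A,4));rows(Tc(),goal(G,50.7,30))
c=cal('wrist');p,d=robot.read_camera('wrist');cv2.imwrite('pics/w1.png',p)
print(proj('wrist',[[.554,.209,.046],[.536,.187,.046],[.572,.231,.046]],c))
E
```

```text
[[ 0.0041  0.0026 -0.0027  0.0005]
 [ 0.0021 -0.0022  0.0017 -0.0017]
 [ 0.0031 -0.0024  0.0018 -0.0032]
 [ 0.      0.      0.      0.    ]]
4 x [0.7, 0.2, 27.0] [-0.0001, -0.0009, -0.001]
[[254.75915779 185.62688014]
 [221.39435508 185.74154515]
 [288.12125935 185.51741465]]
```

View pics/w1.png

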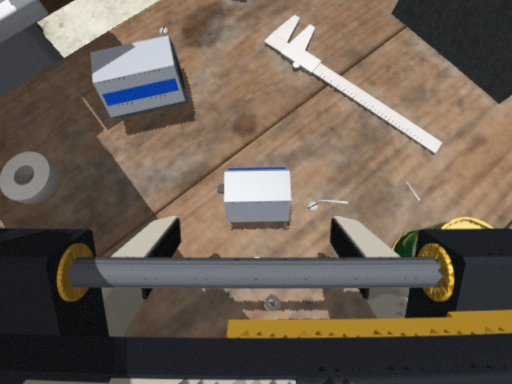

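The wrist view shows the block's top face at (225–290, 170–200), aligned with the fingers and with the blue edge on the far side, as predicted. I'll grasp it.

Call:
{"fn": "apply_moves", "kwargs": {
  "series": [
    [[0.7, 0.8, 27], [0, -0.001, -0.001]],
    [[0.7, 0.8, 27], [0, -0.001, -0.001]],
    [[0.7, 0.8, 27], [0, -0.001, -0.001]],
    [[0.7, 0.2, 25], [0, 0, 0]],
    [[0, 0, 0], [0, 0, 0]],
    [[0, 0, 0], [0, 0, 0]]
  ]
}}

```text
t: 2.37
tool_pos: [0.6194, 0.1602, 0.1758]
orientation: [-0.881, -2.489, -0.237]
force: [0.1, -0.9, 1.5]
opening: 0.0929
gripper_force: 0.0
```

Call:
{"fn": "apply_moves", "kwargs": {
  "series": [
    [[0, 0, 0], [0, 0, 0]],
    [[0, 0, 0], [0, 0, 0]],
    [[0, 0, 0], [0, 0, 0]],
    [[0, 0, 0], [0, 0, 0]],
    [[0, 0, 0], [0, 0, 0]],
    [[0, 0, 0], [0, 0, 0]],
    [[0, 0, 0], [0, 0, 0]],
    [[0, 0, 0], [0, 0, 0]]
  ],
  "claw": 0
}}

```text
t: 3.03
tool_pos: [0.6206, 0.1583, 0.1758]
orientation: [-0.885, -2.489, -0.238]
force: [-1.4, -4.1, 5.0]
opening: 0.0557
gripper_force: 40.0
```

```bash
python3 - <<'E'
from plan import *
T=Tc();g=T[:3,3]+T[:3,2]*.167;y=T[:3,1];yaw=np.degrees(np.arctan2(y[1],y[0]));tilt=np.degrees(np.arctan2(T[2,0],-T[2,2]))
print(g,yaw,tilt,y,robot.read_state()['opening'])
U=T.copy();U[2,3]+=.012;rows(T,U,2)
# roll 60 about tool y through the block centre (g less 3mm)
rows(np.eye(4),np.array([[1,0,0,0],[0,1,0,0],[0,0,1,0],[0,0,0,1.]]),1)
th=np.radians(-60)/10;L=.167+.003
print('roll row',[-L*np.sin(th)*1000,0,L*(1-np.cos(th))*1000],th)
V=U.copy();
for i in range(10):
    D=np.eye(4);D[:3,:3]=Ro.from_rotvec([0,th,0]).as_matrix();D[:3,3]=[-L*np.sin(th),0,L*(1-np.cos(th))];V=V@D
W=V.copy();W[2,3]-=.012;rows(V,W,3)
E
```

```text
[0.55643736 0.21099921 0.03094193] 50.82347582078672 29.830366941029798 [0.63171044 0.77520181 0.00201909] 0.05572257626855766
2 x [3.0, 0.0, -5.2] [0.0, -0.0, 0.0]
1 x [0.0, 0.0, 0.0] [0.0, 0.0, 0.0]
roll row [np.float64(17.769838755501087), 0, np.float64(0.9312777873935407)] -0.10471975511965977
3 x [2.0, -0.0, 3.5] [-0.0, -0.0, -0.0]
```

Call:
{"fn": "apply_moves", "kwargs": {
  "series": [
    [[3, 0, -5.2], [0, 0, 0]],
    [[3, 0, -5.2], [0, 0, 0]],
    [[18.2, 0, 1.37], [0, -0.1047, 0]],
    [[18.2, 0, 1.37], [0, -0.1047, 0]],
    [[18.2, 0, 1.37], [0, -0.1047, 0]],
    [[18.2, 0, 1.37], [0, -0.1047, 0]],
    [[18.2, 0, 1.37], [0, -0.1047, 0]],
    [[18.2, 0, 1.37], [0, -0.1047, 0]],
    [[18.2, 0, 1.37], [0, -0.1047, 0]],
    [[18.2, 0, 1.37], [0, -0.1047, 0]],
    [[18.2, 0, 1.37], [0, -0.1047, 0]],
    [[18.2, 0, 1.37], [0, -0.1047, 0]]
  ]
}}

```text
t: 4.03
tool_pos: [0.4848, 0.27, 0.1841]
orientation: [0.883, 2.477, -0.231]
force: [-1.2, -1.0, -3.0]
opening: 0.0558
gripper_force: 40.0
```

Call:
{"fn": "apply_moves", "kwargs": {
  "series": [
    [[0, 0, 0], [0, 0, 0]],
    [[0, 0, 0], [0, 0, 0]],
    [[1.5, 0, 2.6], [0, 0, 0]],
    [[1.5, 0, 2.6], [0, 0, 0]],
    [[1.5, 0, 2.6], [0, 0, 0]],
    [[0, 0, 0], [0, 0, 0]]
  ]
}}

```text
t: 4.53
tool_pos: [0.4861, 0.2679, 0.1737]
orientation: [0.887, 2.483, -0.235]
force: [0.1, 0.0, -3.0]
opening: 0.0557
gripper_force: 40.0
```

```bash
python3 - <<'E'
from plan import *
T=Tc();g=T[:3,3]+T[:3,2]*.167;y=T[:3,1];yaw=np.degrees(np.arctan2(y[1],y[0]));tilt=np.degrees(np.arctan2(T[2,0],-T[2,2]))
print(g,yaw,tilt,y,robot.read_state()['force'])
p,d=robot.read_camera('side');cv2.imwrite('pics/s1.png',cv2.resize(p[180:330,120:320],None,fx=3,fy=3))
E
```

```text
[0.55104016 0.21513441 0.02914819] 50.70977545914678 -30.084046993422458 [0.63324732 0.77394642 0.00218444] [ 0.12998427  0.04441947 -2.98637259]
```

View pics/s1.png

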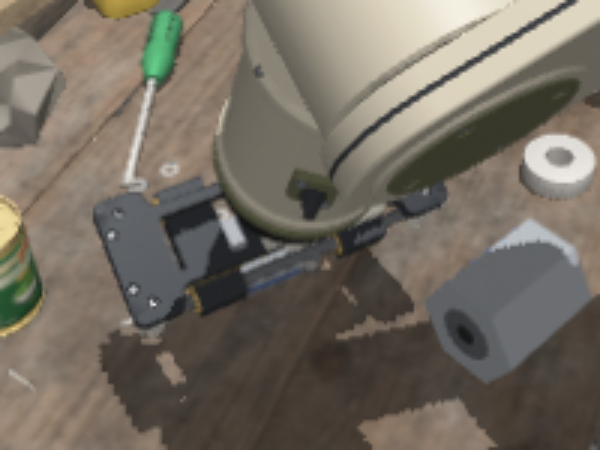

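The side view shows the block held between the fingers with clear bench around it. A force of -3 N means it is still airborne, so I'll lower it gently.

Call:
{"fn": "apply_moves", "kwargs": {
  "series": [
    [[0.5, 0, 0.9], [0, 0, 0]],
    [[0.5, 0, 0.9], [0, 0, 0]],
    [[0.5, 0, 0.9], [0, 0, 0]],
    [[0.5, 0, 0.9], [0, 0, 0]],
    [[0, 0, 0], [0, 0, 0]]
  ]
}}

```text
t: 5.0
tool_pos: [0.4858, 0.2688, 0.1716]
orientation: [0.885, 2.481, -0.236]
force: [-10.1, -2.0, 15.6]
opening: 0.0555
gripper_force: 40.0
```

Call:
{"fn": "apply_moves", "kwargs": {
  "series": [
    [[-0.8, 0, -1.4], [0, 0, 0]],
    [[0, 0, 0], [0, 0, 0]]
  ]
}}

```text
t: 5.17
tool_pos: [0.4857, 0.269, 0.172]
orientation: [0.884, 2.482, -0.234]
force: [0.2, 0.1, -2.5]
opening: 0.0562
gripper_force: 40.0
```

Call:
{"fn": "apply_moves", "kwargs": {
  "series": [
    [[0, 0, 0], [0, 0, 0]],
    [[0, 0, 0], [0, 0, 0]],
    [[0, 0, 0], [0, 0, 0]],
    [[0, 0, 0], [0, 0, 0]],
    [[0, 0, 0], [0, 0, 0]],
    [[0, 0, -15], [0, 0, 0]],
    [[0, 0, -35], [0, 0, 0]],
    [[0, 0, -35], [0, 0, 0]],
    [[0, 0, -35], [0, 0, 0]],
    [[0, 0, 0], [0, 0, 0]]
  ],
  "claw": 1
}}

```text
t: 6.0
tool_pos: [0.4389, 0.3096, 0.2823]
orientation: [0.883, 2.478, -0.223]
force: [0.3, 1.1, 1.6]
opening: 0.0928
gripper_force: 0.0
```

```bash
cat > blk.py <<'E'
from h import *;import sys
def top(n,c0,save=None,r=.06):
    c=cal(n);p,d=robot.read_camera(n)
    vv,uu=np.mgrid[0:384,0:512];P=pts(n,np.c_[uu.ravel(),vv.ravel()],depth=d.ravel(),c=c)
    zt=c0[2]
    m=(d.ravel()>0)&(np.hypot(P[:,0]-c0[0],P[:,1]-c0[1])<r)&(P[:,2]>zt-.005)&(P[:,2]<zt+.006)
    Q=P[m]; 
    if save: cv2.imwrite('pics/'+save,p)
    if len(Q)<20: print(n,len(Q));return
    b=cv2.minAreaRect(np.float32(Q[:,:2]*1000));bp=cv2.boxPoints(b);e=max((bp[1]-bp[0],bp[2]-bp[1]),key=np.linalg.norm)
    n_=np.linalg.svd(Q-Q.mean(0),full_matrices=False)[2][2]
    print(n,len(Q),'centre',np.round(b[0],1),'size',np.round(b[1],1),'axis',np.degrees(np.arctan2(e[1],e[0])),'z',Q[:,2].mean(),'normal',np.round(n_,3))
E
python3 - <<'E'
from blk import *
for n in ('side','scene','wrist'): top(n,[.552,.212,.046],'a_%s.png'%n)
a=cv2.imread('pics/a_wrist.png');b=cv2.imread('pics/a_side.png')
cv2.imwrite('pics/c1.png',np.vstack([cv2.resize(a[80:250,120:400],(560,340)),cv2.resize(b[220:310,150:298],(560,240))[:240]]))
E
```

```text
side 176 centre [550.1 217.6] size [56.9 18. ] axis 51.519012 z 0.04462926259023998 normal [-0.147  0.11   0.983]
scene 225 centre [555.8 211.8] size [61.8 34.5] axis 52.476887 z 0.04652935142632622 normal [ 0.043 -0.015 -0.999]
wrist 1556 centre [555.  214.8] size [55.4 31.3] axis 50.5251 z 0.0458362339244719 normal [-0.078  0.061  0.995]
```

View pics/c1.png

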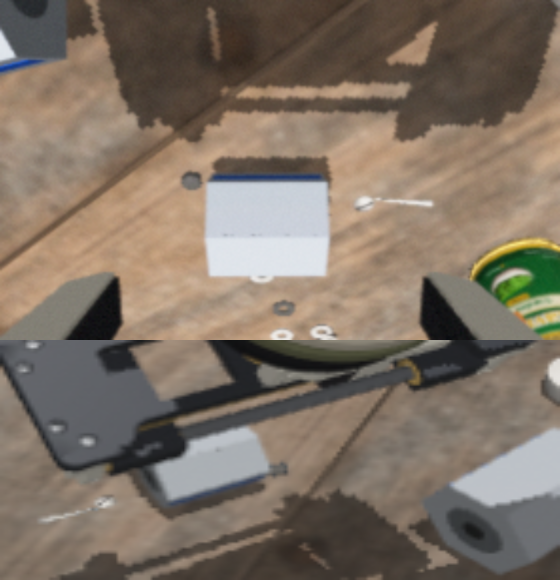

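The wrist crop shows the block resting flat with the blue stripe now on its lower far face, so the first turn worked. Next is the second turn.

```bash
python3 - <<'E'
from plan import *
G=[.5545,.2135,.024]
A=goal(G,50.7,30,.10);B=goal(G,50.7,30);rows(Tc(),A,11);rows(A,B)
E
```

```text
11 x [-26.7, 0.1, 3.2] [0.0003, 0.0955, 0.0003]
3 x [-0.0, -0.0, 33.3] [-0.0, 0.0, 0.0]
```

Call:
{"fn": "apply_moves", "kwargs": {
  "series": [
    [[-26.7, 0.1, 3.2], [0, 0.0955, 0]],
    [[-26.7, 0.1, 3.2], [0, 0.0955, 0]],
    [[-26.7, 0.1, 3.2], [0, 0.0955, 0]],
    [[-26.7, 0.1, 3.2], [0, 0.0955, 0]],
    [[-26.7, 0.1, 3.2], [0, 0.0955, 0]],
    [[-26.7, 0.1, 3.2], [0, 0.0955, 0]],
    [[-26.7, 0.1, 3.2], [0, 0.0955, 0]],
    [[-26.7, 0.1, 3.2], [0, 0.0955, 0]],
    [[-26.7, 0.1, 3.2], [0, 0.0955, 0]],
    [[-26.7, 0.1, 3.2], [0, 0.0955, 0]],
    [[-26.7, 0.1, 3.2], [0, 0.0955, 0]],
    [[0, 0, 0], [0, 0, 0]]
  ]
}}

```text
t: 7.15
tool_pos: [0.6578, 0.1243, 0.2437]
orientation: [-0.889, -2.465, -0.235]
force: [-0.1, -0.2, -2.5]
opening: 0.0932
gripper_force: 0.0
```

```bash
python3 - <<'E'
from plan import *;from blk import top
top('wrist',[.5545,.2135,.046]);top('side',[.5545,.2135,.046])
G=[.5545,.2135,.024]
T=Tc();g=T[:3,3]+T[:3,2]*.267;print(g,np.degrees(np.arctan2(T[2,0],-T[2,2])),robot.read_state()['dq'].round(3))
rows(T,goal(G,50.7,30),4)
E
```

```text
wrist 2757 centre [557.2 213. ] size [55.5 34.3] axis 51.508198 z 0.04598086036152797 normal [ 0.036 -0.033  0.999]
side 377 centre [555.5 213.8] size [56.4 31.5] axis 52.28967 z 0.045077059183864204 normal [ 0.04  -0.029 -0.999]
[0.55251861 0.21259607 0.01948054] 30.3105925733605 [ 0.043 -0.108  0.005  0.002 -0.008  0.006]
4 x [0.6, 0.4, 23.9] [-0.0006, -0.0014, -0.0006]
```

Call:
{"fn": "apply_moves", "kwargs": {
  "series": [
    [[0.4, 0.6, 24], [0, -0.001, 0]],
    [[0.4, 0.6, 24], [0, -0.001, 0]],
    [[0.4, 0.6, 24], [0, -0.001, 0]],
    [[0.4, 0.6, 23], [0, -0.001, 0]],
    [[0, 0, 0], [0, 0, 0]],
    [[0, 0, 0], [0, 0, 0]]
  ]
}}

```text
t: 7.75
tool_pos: [0.6204, 0.1636, 0.1747]
orientation: [-0.883, -2.491, -0.237]
force: [-0.1, -0.2, -0.1]
opening: 0.0929
gripper_force: 0.0
```

Call:
{"fn": "apply_moves", "kwargs": {
  "series": [
    [[0, 0, 0], [0, 0, 0]],
    [[0, 0, 0], [0, 0, 0]],
    [[0, 0, 0], [0, 0, 0]],
    [[0, 0, 0], [0, 0, 0]],
    [[0, 0, 0], [0, 0, 0]],
    [[0, 0, 0], [0, 0, 0]],
    [[0, 0, 0], [0, 0, 0]],
    [[0, 0, 0], [0, 0, 0]]
  ],
  "claw": 0
}}

```text
t: 8.42
tool_pos: [0.6217, 0.162, 0.1741]
orientation: [-0.885, -2.489, -0.238]
force: [-1.5, -3.3, 4.5]
opening: 0.0557
gripper_force: 40.0
```

```bash
python3 - <<'E'
from plan import *
T=Tc();g=T[:3,3]+T[:3,2]*.167;print(g,np.degrees(np.arctan2(T[2,0],-T[2,2])))
c=np.array([.5557,.2136,.023]);p=T[:3,:3].T@(c-T[:3,3]);print('centre in tool',p*1000)
th=-np.pi/30;print('roll',(p-Ro.from_rotvec([0,th,0]).apply(p))*1000)
E
```

```text
[0.55749519 0.21462242 0.02923074] 29.79904455796425
centre in tool [ -2.44736916  -1.93846384 172.77432954]
roll [ 1.80464282e+01 -2.16840434e-16  1.20229559e+00]
```

Call:
{"fn": "apply_moves", "kwargs": {
  "series": [
    [[3, 0, -5.2], [0, 0, 0]],
    [[3, 0, -5.2], [0, 0, 0]],
    [[18.1, 0, 1.25], [0, -0.1047, 0]],
    [[18.1, 0, 1.25], [0, -0.1047, 0]],
    [[18.1, 0, 1.25], [0, -0.1047, 0]],
    [[18.1, 0, 1.25], [0, -0.1047, 0]],
    [[18.1, 0, 1.25], [0, -0.1047, 0]],
    [[18.1, 0, 1.25], [0, -0.1047, 0]],
    [[18.1, 0, 1.25], [0, -0.1047, 0]],
    [[18.1, 0, 1.25], [0, -0.1047, 0]],
    [[18.1, 0, 1.25], [0, -0.1047, 0]],
    [[18.1, 0, 1.25], [0, -0.1047, 0]]
  ]
}}

```text
t: 9.42
tool_pos: [0.4865, 0.273, 0.1836]
orientation: [0.883, 2.477, -0.231]
force: [-0.8, -1.5, -2.8]
opening: 0.0557
gripper_force: 40.0
```

Call:
{"fn": "apply_moves", "kwargs": {
  "series": [
    [[0, 0, 0], [0, 0, 0]],
    [[0, 0, 0], [0, 0, 0]],
    [[1.5, 0, 2.6], [0, 0, 0]],
    [[1.5, 0, 2.6], [0, 0, 0]],
    [[1.5, 0, 2.6], [0, 0, 0]],
    [[0.5, 0, 0.9], [0, 0, 0]],
    [[0.5, 0, 0.9], [0, 0, 0]],
    [[0, 0, 0], [0, 0, 0]]
  ]
}}

```text
t: 10.08
tool_pos: [0.4875, 0.2713, 0.1711]
orientation: [0.885, 2.482, -0.236]
force: [0.0, 0.0, -3.0]
opening: 0.0557
gripper_force: 40.0
```

Call:
{"fn": "apply_moves", "kwargs": {
  "series": [
    [[0.5, 0, 0.9], [0, 0, 0]],
    [[0.5, 0, 0.9], [0, 0, 0]],
    [[0, 0, 0], [0, 0, 0]]
  ]
}}

```text
t: 10.33
tool_pos: [0.4875, 0.2718, 0.1704]
orientation: [0.884, 2.481, -0.236]
force: [-5.5, -1.5, 8.1]
opening: 0.0559
gripper_force: 40.0
```

Call:
{"fn": "apply_moves", "kwargs": {
  "series": [
    [[-0.4, 0, -0.7], [0, 0, 0]],
    [[0, 0, 0], [0, 0, 0]]
  ]
}}

```text
t: 10.5
tool_pos: [0.4875, 0.272, 0.1705]
orientation: [0.884, 2.482, -0.234]
force: [-1.9, -0.1, 2.6]
opening: 0.056
gripper_force: 40.0
```

Call:
{"fn": "apply_moves", "kwargs": {
  "series": [
    [[0, 0, 0], [0, 0, 0]],
    [[0, 0, 0], [0, 0, 0]],
    [[0, 0, 0], [0, 0, 0]],
    [[0, 0, 0], [0, 0, 0]],
    [[0, 0, 0], [0, 0, 0]],
    [[0, 0, -15], [0, 0, 0]],
    [[0, 0, -35], [0, 0, 0]],
    [[0, 0, -35], [0, 0, 0]],
    [[0, 0, -35], [0, 0, 0]],
    [[0, 0, 0], [0, 0, 0]]
  ],
  "claw": 1
}}

```text
t: 11.33
tool_pos: [0.4406, 0.3127, 0.2808]
orientation: [0.883, 2.478, -0.223]
force: [0.1, 0.9, 0.6]
opening: 0.0931
gripper_force: 0.0
```

```bash
python3 - <<'E'
from plan import *;from blk import top
G=[.556,.2155,.030]
top('side',[.556,.2155,.046]);top('wrist',[.556,.2155,.046],'b_wrist.png')
A=goal(G,50.7,0,.10);B=goal(G,50.7,0);rows(Tc(),A,6);rows(A,B,4)
a=cv2.imread('pics/b_wrist.png');cv2.imwrite('pics/c2.png',cv2.resize(a[80:250,120:400],(560,340)))
E
```

```text
side 177 centre [550.1 221.3] size [55.5 16.6] axis 49.05958 z 0.044560591948946224 normal [-0.189  0.157  0.969]
wrist 1584 centre [556.4 218.7] size [56.1 32.5] axis 50.869003 z 0.04590484588867926 normal [-0.08   0.062  0.995]
6 x [-25.1, -0.1, 4.2] [0.0012, 0.0879, 0.0003]
4 x [0.0, 0.0, 25.0] [0.0, 0.0, 0.0]
```

View pics/c2.png

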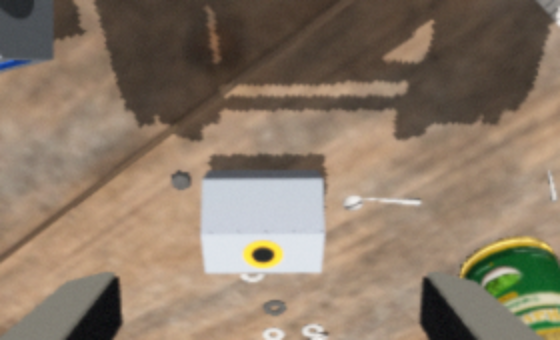

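The crop shows the brass port at crop (262,254), which is wrist (251,207). It sits on the brighter lower patch, which should be the top face. I'll confirm from a vertical view.

Call:
{"fn": "apply_moves", "kwargs": {
  "series": [
    [[-25.1, -0.1, 4.2], [0.001, 0.0879, 0]],
    [[-25.1, -0.1, 4.2], [0.001, 0.0879, 0]],
    [[-25.1, -0.1, 4.2], [0.001, 0.0879, 0]],
    [[-25.1, -0.1, 4.2], [0.001, 0.0879, 0]],
    [[-25.1, -0.1, 4.2], [0.001, 0.0879, 0]],
    [[-25.1, -0.1, 4.2], [0.001, 0.0879, 0]],
    [[0, 0, 0], [0, 0, 0]],
    [[0, 0, 0], [0, 0, 0]]
  ]
}}

```text
t: 12.1
tool_pos: [0.5564, 0.2125, 0.2927]
orientation: [-1.061, -2.953, 0.009]
force: [-0.5, 0.3, -0.1]
opening: 0.0928
gripper_force: 0.0
```

```bash
cat > port.py <<'E'
from h import *
def port(n,box,h=.046):
    c=cal(n);p,d=robot.read_camera(n);hs=cv2.cvtColor(p,cv2.COLOR_BGR2HSV);m=cv2.inRange(hs,(18,120,90),(38,255,255))
    k=np.zeros_like(m);u0,v0,u1,v1=box;k[v0:v1,u0:u1]=m[v0:v1,u0:u1];u,v=cv2.boundingRect(k)[:2];x,y,w,hh=cv2.boundingRect(k);uv=[x+w/2-.5,y+hh/2-.5]
    print(n,'port',uv,w,hh,'->',pts(n,[uv],h,c=c),'depth pt',pts(n,[uv],depth=[d[int(uv[1]),int(uv[0])]],c=c))
E
python3 - <<'E'
from plan import *;from blk import top;from port import port
T=Tc();g=T[:3,3]+T[:3,2]*.167;y=T[:3,1];print('grasp',g,T[:3,2],np.degrees(np.arctan2(y[1],y[0])))
uv=proj('wrist',[[.556,.2155,.046]])[0].astype(int);print(uv)
port('wrist',(uv[0]-40,uv[1]-40,uv[0]+40,uv[1]+35))
top('wrist',[.556,.2155,.046]);top('scene',[.556,.2155,.046])
E
```

```text
grasp [0.55552682 0.21182726 0.12566737] [-0.005414   -0.00397173 -0.99997746] 50.473523016929896
[257 200]
wrist port [260.5, 201.0] 22 21 -> [[0.55784901 0.21671231 0.046     ]] depth pt [[0.55755066 0.21693268 0.04729881]]
wrist 2508 centre [557.3 217.3] size [55.1 34.2] axis 50.529453 z 0.04615557159758418 normal [-0.043  0.032  0.999]
scene 204 centre [557.4 215.7] size [59.4 34.7] axis 50.75435 z 0.04638637802364073 normal [-0.007 -0.021  1.   ]
```

```bash
python3 - <<'E'
from plan import *
T=Tc();B=goal([.5575,.2165,.028],50.6);rows(T,B,4)
E
```

```text
4 x [-0.3, 0.8, 24.7] [-0.0013, -0.0001, 0.0007]
```

Call:
{"fn": "apply_moves", "kwargs": {
  "series": [
    [[0.1, 1, 24.5], [-0.001, 0, 0]],
    [[0.1, 1, 24.5], [-0.001, 0, 0]],
    [[0.1, 1, 24.5], [-0.001, 0, 0]],
    [[0.1, 1, 24.5], [-0.001, 0, 0]],
    [[0, 0, 0], [0, 0, 0]],
    [[0, 0, 0], [0, 0, 0]]
  ]
}}

```text
t: 12.75
tool_pos: [0.5559, 0.2189, 0.1957]
orientation: [-1.051, -2.957, 0.003]
force: [1.3, 0.1, -0.2]
opening: 0.0934
gripper_force: 0.0
```

Call:
{"fn": "apply_moves", "kwargs": {
  "series": [
    [[0, 0, 0], [0, 0, 0]],
    [[0, 0, 0], [0, 0, 0]],
    [[0, 0, 0], [0, 0, 0]],
    [[0, 0, 0], [0, 0, 0]],
    [[0, 0, 0], [0, 0, 0]],
    [[0, 0, 0], [0, 0, 0]],
    [[0, 0, 0], [0, 0, 0]],
    [[0, 0, -25], [0, 0, 0]],
    [[0, 0, -30], [0, 0, 0]],
    [[0, 0, -35], [0, 0, 0]],
    [[0, 0, 0], [0, 0, 0]],
    [[0, 0, 0], [0, 0, 0]]
  ],
  "claw": 0
}}

```text
t: 13.75
tool_pos: [0.5589, 0.2182, 0.2897]
orientation: [1.054, 2.955, 0.006]
force: [0.5, 0.3, -2.8]
opening: 0.0557
gripper_force: 40.0
```

```bash
python3 - <<'E'
from plan import *
T=Tc();y=T[:3,1];print(T[:3,3],T[:3,2],np.degrees(np.arctan2(y[1],y[0])))
A=goal([.598,-.1665,.12],-15.8);rows(T,A,16);print(robot.read_state()['q'])
E
```

```text
[0.55885619 0.21818839 0.28972725] [ 0.0049724   0.00254696 -0.99998439] 50.733764723277325
16 x [-24.8, -6.1, 0.2] [0.0004, -0.0001, 0.0726]
[ 2.86441807e-01  2.08254155e-01  1.61551024e+00  1.07395307e-03
  1.31233895e+00 -5.99295343e-01]
```

Call:
{"fn": "apply_moves", "kwargs": {
  "series": [
    [[-24.8, -6.1, 0.2], [0, 0, 0.0726]],
    [[-24.8, -6.1, 0.2], [0, 0, 0.0726]],
    [[-24.8, -6.1, 0.2], [0, 0, 0.0726]],
    [[-24.8, -6.1, 0.2], [0, 0, 0.0726]],
    [[-24.8, -6.1, 0.2], [0, 0, 0.0726]],
    [[-24.8, -6.1, 0.2], [0, 0, 0.0726]],
    [[-24.8, -6.1, 0.2], [0, 0, 0.0726]],
    [[-24.8, -6.1, 0.2], [0, 0, 0.0726]]
  ]
}}

```text
t: 14.42
tool_pos: [0.6339, 0.0303, 0.2823]
orientation: [-1.861, -2.526, 0.002]
force: [0.2, 0.5, -3.2]
opening: 0.0557
gripper_force: 40.0
```

Call:
{"fn": "apply_moves", "kwargs": {
  "series": [
    [[-24.8, -6.1, 0.2], [0, 0, 0.0726]],
    [[-24.8, -6.1, 0.2], [0, 0, 0.0726]],
    [[-24.8, -6.1, 0.2], [0, 0, 0.0726]],
    [[-24.8, -6.1, 0.2], [0, 0, 0.0726]],
    [[-24.8, -6.1, 0.2], [0, 0, 0.0726]],
    [[-24.8, -6.1, 0.2], [0, 0, 0.0726]],
    [[-24.8, -6.1, 0.2], [0, 0, 0.0726]],
    [[-24.8, -6.1, 0.2], [0, 0, 0.0726]],
    [[0, 0, 0], [0, 0, 0]],
    [[0, 0, 0], [0, 0, 0]]
  ]
}}

```text
t: 15.25
tool_pos: [0.595, -0.1673, 0.281]
orientation: [-2.505, -1.89, 0.002]
force: [-0.4, 0.4, -1.9]
opening: 0.0558
gripper_force: 40.0
```

```bash
python3 - <<'E'
from plan import *;from m import cloud
T=Tc();y=T[:3,1];print(T[:3,3],T[:3,2],np.degrees(np.arctan2(y[1],y[0])))
O=np.array([.5837,-.1626]);a=np.radians(164.2);ex=np.array([np.cos(a),np.sin(a)]);ey=np.array([-ex[1],ex[0]])
for n in ('wrist','side','scene'):
    c=cal(n);p,d=robot.read_camera(n);cv2.imwrite(f'pics/f_{n}.png',p)
    P,C=cloud(n,(0,0,512,384),dict(p=p,d=d,K=c[0],D=c[1],E=c[2]))
    f=np.c_[(P[:,:2]-O)@ex,(P[:,:2]-O)@ey,P[:,2]]*1000
    i=(abs(f[:,0])<150)&(abs(f[:,1])<60)&(f[:,2]<75);f=f[i];C=C[i]
    for nm,k in (('stop',(f[:,0]<-85)&(f[:,2]>50)),('jaw',(C[:,2]>C[:,1]+60)&(f[:,2]>50)),('rail',(abs(f[:,0])<98)&(abs(f[:,2]-26)<2.5)),('base',(abs(f[:,2]-14)<2))):
        q=f[k]
        if len(q)>15:
            r=cv2.minAreaRect(np.float32(q[:,:2]));bp=cv2.boxPoints(r);e=bp[1]-bp[0];print(n,nm,len(q),np.round(r[0],1),np.round(r[1],1),np.round(np.degrees(np.arctan2(e[1],e[0])),1),q[:,2].mean())
E
```

```text
[ 0.59502534 -0.16729728  0.2809777 ] [-0.00358859  0.00238386 -0.99999072] -15.93254466361138
wrist stop 1893 [-112.1   -6.9] [22.4 48.1] -89.7 56.027957811249024
wrist jaw 1909 [89.  -9.5] [49.9 22.4] -0.1 55.99552798461437
wrist rail 1418 [-0.3 -6.3] [ 64.1 195.4] -0.1 24.519014489257177
wrist base 10956 [-1.2 -1.2] [ 90.3 249.2] -0.1 14.341818809729606
side stop 101 [-111.6   -0.6] [61.  23.9] -3.7 54.858573715528706
side jaw 137 [91.2 -2.6] [21.5 67.1] -89.8 54.87956056886836
side rail 67 [ 1.7 -2.4] [ 58.2 197.4] -4.7 24.55142656897525
side base 867 [ 0.  -0.2] [ 93.2 250.5] -0.4 13.665639294098973
scene stop 199 [-111.     0.8] [59.8 23.4] -1.1 55.76820248102393
scene jaw 43 [94.7  3. ] [21.6 61.6] -82.8 55.535977897868314
scene rail 167 [1.  2.7] [195.2  61.2] -87.4 24.85113530176781
scene base 1859 [1.3 0.4] [ 91.8 249.9] -0.2 14.13414670221017
```

View pics/f_wrist.png

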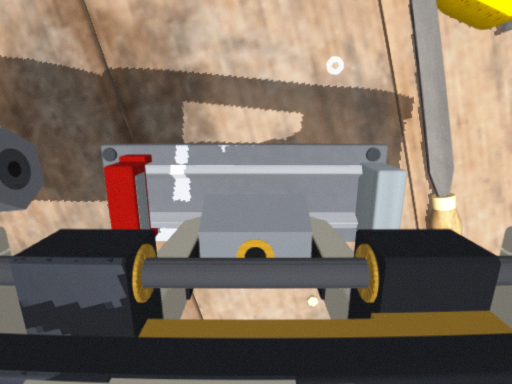

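The wrist view shows the jaw at (127,195), the stop at (380,200) and the held block with its port at about (255,250), partly hidden by the gripper bar. The fixture estimate holds to about 1 mm.

```bash
python3 - <<'E'
from plan import *
p=cv2.imread('pics/f_wrist.png');m=cv2.inRange(cv2.cvtColor(p,cv2.COLOR_BGR2HSV),(18,120,90),(38,255,255));m[:225]=0;m[262:]=0;m[:,:225]=0;m[:,290:]=0
x,y,w,h=cv2.boundingRect(m);print(x,y,w,h)
P=pts('wrist',[[x-.5+w/2,y-.5],[x-.5,y+h],[x+w-.5,y+h]],.131);print(P)
O=np.array([.5837,-.1626]);a=np.radians(164.1);ex=np.array([np.cos(a),np.sin(a)]);ey=np.array([-ex[1],ex[0]])
print(np.c_[(P[:,:2]-O)@ex,(P[:,:2]-O)@ey]*1000)
T=Tc();g=T[:3,3]+T[:3,2]*.167;print('grasp in fix',(g[:2]-O)@ex,(g[:2]-O)@ey,g[2],'tool x.ey',T[:2,0]@ey,T[:2,1]@ex)
E
```

```text
237 239 37 19
[[ 0.59898528 -0.15533895  0.131     ]
 [ 0.58715912 -0.1629892   0.131     ]
 [ 0.60508705 -0.16802826  0.131     ]]
[[-12.71125698 -11.17079712]
 [ -3.43340395  -0.57335139]
 [-22.05592898  -0.63859197]]
grasp in fix -0.012477412463592031 -0.0010028170410160474 0.11524693929044369 tool x.ey -0.9999944221186022 -0.999993308259458
```

Call:
{"fn": "apply_moves", "kwargs": {
  "series": [
    [[-0.9, 0, 0], [0.002, -0.002, 0.001]],
    [[0, 0, 16], [0, 0, 0]],
    [[0, 0, 16], [0, 0, 0]],
    [[0, 0, 16], [0, 0, 0]],
    [[0, 0, 9], [0, 0, 0]],
    [[0, 0, 5], [0, 0, 0]],
    [[0, 0, 2], [0, 0, 0]],
    [[0, 0, 0], [0, 0, 0]],
    [[0, 0, 0], [0, 0, 0]]
  ]
}}

```text
t: 16.15
tool_pos: [0.5964, -0.1672, 0.2205]
orientation: [-2.507, -1.894, 0.002]
force: [-0.3, 0.1, -1.8]
opening: 0.0559
gripper_force: 40.0
```

Call:
{"fn": "apply_moves", "kwargs": {
  "series": [
    [[0, 0, 4], [0, 0, 0]],
    [[0, 0, 3], [0, 0, 0]],
    [[0, 0, 1], [0, 0, 0]],
    [[0, 0, 1], [0, 0, 0]],
    [[0, 0, 0], [0, 0, 0]],
    [[0, 0, 0], [0, 0, 0]]
  ]
}}

```text
t: 16.65
tool_pos: [0.596, -0.1673, 0.2116]
orientation: [-2.506, -1.893, 0.003]
force: [-3.6, 1.6, 5.4]
opening: 0.0562
gripper_force: 40.0
```

Call:
{"fn": "apply_moves", "kwargs": {
  "series": [
    [[0, 0, 1], [0, 0, 0]],
    [[0, 0, 1], [0, 0, 0]],
    [[0, 0, 0], [0, 0, 0]]
  ]
}}

```text
t: 16.9
tool_pos: [0.596, -0.1673, 0.2116]
orientation: [-2.506, -1.893, 0.004]
force: [-13.3, 4.7, 21.1]
opening: 0.056
gripper_force: 40.0
```

```bash
python3 - <<'E'
from plan import *
s=robot.read_state();print(s['force'],s['tool_pos'],s['wrist_torque'])
from port import port
E
```

```text
[-13.33692646   4.67553972  21.06618478] [ 0.59604609 -0.1672966   0.21155914] [0.72528215 2.21142002 0.04350718]
```

Call:
{"fn": "apply_moves", "kwargs": {
  "series": [
    [[0, 0, -1.8], [0, 0, 0]],
    [[0, 0, 0], [0, 0, 0]]
  ]
}}

```text
t: 17.07
tool_pos: [0.5963, -0.1674, 0.2116]
orientation: [2.507, 1.893, -0.002]
force: [-3.8, 1.1, 9.9]
opening: 0.0554
gripper_force: 40.0
```

Call:
{"fn": "apply_moves", "kwargs": {
  "series": [
    [[0, 0, 0], [0, 0, 0]],
    [[0, 0, 0], [0, 0, 0]],
    [[0, 0, 0], [0, 0, 0]],
    [[0, 0, 0], [0, 0, 0]],
    [[0, 0, 0], [0, 0, 0]],
    [[0, 0, -15], [0, 0, 0]],
    [[0, 0, -35], [0, 0, 0]],
    [[0, 0, -35], [0, 0, 0]],
    [[0, 0, -25], [0, 0, 0]],
    [[0, 0, 0], [0, 0, 0]]
  ],
  "claw": 1
}}

```text
t: 17.9
tool_pos: [0.5982, -0.1679, 0.3279]
orientation: [2.501, 1.889, 0.006]
force: [0.8, -0.7, 1.6]
opening: 0.0931
gripper_force: 0.0
```

```bash
python3 - <<'E'
from plan import *;from blk import top;from port import port
O=np.array([.5837,-.1626]);a=np.radians(164.1);ex=np.array([np.cos(a),np.sin(a)]);ey=np.array([-ex[1],ex[0]])
for n in('wrist','side','scene'): top(n,[.597,-.167,.060],'g_%s.png'%n,r=.045)
uv=proj('wrist',[[.597,-.167,.060]])[0].astype(int)
port('wrist',(uv[0]-40,uv[1]-40,uv[0]+40,uv[1]+35),.06)
print((np.array([.597,-.167])-O)@ex,(np.array([.597,-.167])-O)@ey)
E
```

```text
wrist 2173 centre [ 597.3 -166.2] size [32.9 56.2] axis -16.241905 z 0.059976734977252234 normal [0.01  0.039 0.999]
side 146 centre [ 596.9 -166.2] size [33.9 59.2] axis -14.341493 z 0.05887632600060624 normal [0.005 0.051 0.999]
scene 314 centre [ 594.9 -168.8] size [32.8 58.6] axis -18.597807 z 0.05999667415240683 normal [ 0.016  0.054 -0.998]
wrist port [256.0, 199.0] 21 21 -> [[ 0.59675145 -0.16729492  0.06      ]] depth pt [[ 0.61437026 -0.10276406  0.30038439]]
-0.013996579979251198 0.0005880041534071963
```

View pics/g_wrist.png

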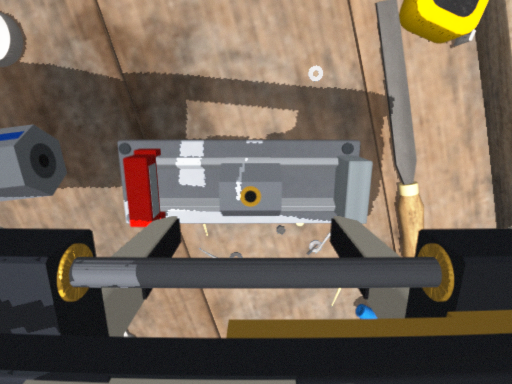

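The wrist view shows the block seated with its port at (251,196), top face at 60 mm, aligned with the channel. Next is the jaw, and I'll check the room behind it given the large decoy at (30,160).

```bash
python3 - <<'E'
from plan import *;from m import cloud
O=np.array([.5837,-.1626]);a=np.radians(164.1);ex=np.array([np.cos(a),np.sin(a)]);ey=np.array([-ex[1],ex[0]])
for n in('scene','side'):
    P,C=cloud(n,(0,0,512,384));f=np.c_[(P[:,:2]-O)@ex,(P[:,:2]-O)@ey,P[:,2]]*1000
    q=f[(f[:,0]>106)&(f[:,0]<280)&(abs(f[:,1])<90)&(f[:,2]>28)];print(np.percentile(q,[1,99],axis=0))
    q=q[abs(q[:,1])<30];print(n,len(q),np.percentile(q,1,axis=0) if len(q) else '')
xf=128;T=Tc();w=O+ex*xf*.001-ey*.0005
A=goal([w[0],w[1],.140],-15.9);B=goal([w[0],w[1],.054],-15.9);rows(T,A,6);rows(A,B,4)
E
```

```text
[[190.05211696 -50.1068466   30.03368844]
 [268.74242111  13.39614215  64.01915118]]
scene 1119 [189.83121991 -29.65159035  30.01498987]
[[193.40632425 -60.05831447  29.20193779]
 [268.9302096   -0.3375155   62.8437452 ]]
side 234 [191.72632186 -29.51082892  31.26143543]
6 x [0.2, -23.5, 2.0] [-0.0007, 0.0002, 0.0001]
4 x [-0.0, 0.0, 21.5] [0.0, 0.0, 0.0]
```

Call:
{"fn": "apply_moves", "kwargs": {
  "series": [
    [[0.2, -24.7, 2], [0, 0, 0]],
    [[0.2, -24.7, 2], [0, 0, 0]],
    [[0.2, -24.7, 2], [0, 0, 0]],
    [[0.2, -24.7, 2], [0, 0, 0]],
    [[0.2, -24.7, 2], [0, 0, 0]],
    [[0.2, -24.7, 2], [0, 0, 0]],
    [[0, 0, 0], [0, 0, 0]],
    [[0, 0, 0], [0, 0, 0]]
  ],
  "claw": 0
}}

```text
t: 18.77
tool_pos: [0.4526, -0.125, 0.3068]
orientation: [-2.504, -1.891, 0.006]
force: [0.5, 0.0, 1.1]
opening: 0.0444
gripper_force: 0.0
```

```bash
python3 - <<'E'
from plan import *
O=np.array([.5837,-.1626]);a=np.radians(164.1);ex=np.array([np.cos(a),np.sin(a)]);ey=np.array([-ex[1],ex[0]])
T=Tc();t=T[:3,3]+T[:3,2]*.186;print('tip',(t[:2]-O)@ex,(t[:2]-O)@ey,t[2],T[:3,2],robot.read_state()['opening'])
w=O+ex*.135;rows(T,goal([w[0],w[1],.053],-15.9),4)
E
```

```text
tip 0.13737196822872735 -0.00010839441435619486 0.12076117190024177 [-5.34960742e-03  6.76648025e-04 -9.99985462e-01] 0.044351342835002285
4 x [-0.1, 0.4, 21.7] [-0.0013, 0.0002, 0.0001]
```

Call:
{"fn": "apply_moves", "kwargs": {
  "series": [
    [[0, 0, 0], [0, 0, 0]],
    [[0, 0, 0], [0, 0, 0]],
    [[0, 0, 0], [0, 0, 0]],
    [[0, 0, 0], [0, 0, 0]],
    [[0, 0, 0], [0, 0, 0]],
    [[-0.1, 0.4, 21.5], [-0.0013, 0, 0]],
    [[-0.1, 0.4, 21.5], [-0.0013, 0, 0]],
    [[-0.1, 0.4, 21.5], [-0.0013, 0, 0]],
    [[-0.1, 0.4, 21.5], [-0.0013, 0, 0]],
    [[0, 0, 0], [0, 0, 0]],
    [[0, 0, 0], [0, 0, 0]]
  ]
}}

```text
t: 19.68
tool_pos: [0.4548, -0.1262, 0.2218]
orientation: [2.507, 1.893, -0.001]
force: [0.0, -0.3, 0.8]
opening: 0.0004
gripper_force: 0.0
```

Call:
{"fn": "apply_moves", "kwargs": {
  "series": [
    [[0, 8, 0], [0, 0, 0]],
    [[0, 8, 0], [0, 0, 0]],
    [[0, 8, 0], [0, 0, 0]],
    [[0, 8, 0], [0, 0, 0]],
    [[0, 8, 0], [0, 0, 0]],
    [[0, 8, 0], [0, 0, 0]],
    [[0, 0, 0], [0, 0, 0]]
  ]
}}

```text
t: 20.27
tool_pos: [0.5031, -0.14, 0.2232]
orientation: [2.503, 1.891, 0.003]
force: [0.2, -0.2, -0.3]
opening: 0.0005
gripper_force: 0.0
```

```bash
python3 - <<'E'
from plan import *
O=np.array([.5837,-.1626]);a=np.radians(164.1);ex=np.array([np.cos(a),np.sin(a)]);ey=np.array([-ex[1],ex[0]])
T=Tc();t=T[:3,3]+T[:3,2]*.186;s=robot.read_state();print('tip',(t[:2]-O)@ex,(t[:2]-O)@ey,t[2],T[:3,2],s['opening'],s['force'])
c=cal('side');p,d=robot.read_camera('side');cv2.imwrite('pics/j.png',cv2.resize(p[110:240,180:340],(800,600)))
E
```

```text
tip 0.08288453932009902 0.0005945030072235739 0.037223497937010575 [ 0.00415556 -0.00243182 -0.99998841] 0.0005181135283904959 [ 0.17267959 -0.16352348 -0.31399293]
```

View pics/j.png

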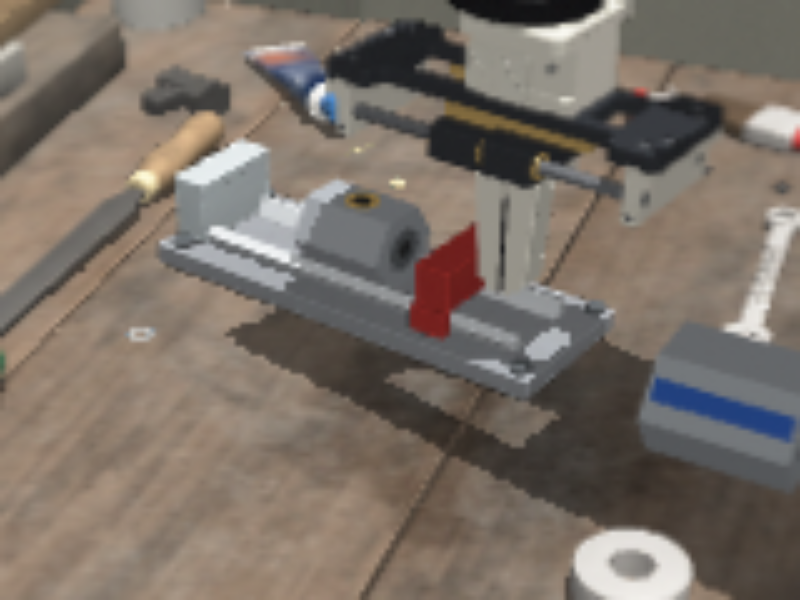

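The side view shows the fingers pushing the red jaw at (448,280) towards the block at (360,230), whose port is still up. I'll keep pushing.

Call:
{"fn": "apply_moves", "kwargs": {
  "series": [
    [[0, 9, 0], [0, 0, 0]],
    [[0, 9, 0], [0, 0, 0]],
    [[0, 9, 0], [0, 0, 0]],
    [[0, 9, 0], [0, 0, 0]],
    [[0, 9, 0], [0, 0, 0]],
    [[0, 9, 0], [0, 0, 0]],
    [[0, 9, 0], [0, 0, 0]],
    [[0, 9, 0], [0, 0, 0]],
    [[0, 5, 0], [0, 0, 0]],
    [[0, 0, 0], [0, 0, 0]],
    [[0, 0, 0], [0, 0, 0]]
  ]
}}

```text
t: 21.23
tool_pos: [0.5755, -0.1605, 0.2227]
orientation: [2.504, 1.892, 0.002]
force: [-0.4, -0.9, -0.3]
opening: 0.0006
gripper_force: 0.1
```

Call:
{"fn": "apply_moves", "kwargs": {
  "series": [
    [[0, 2, 0], [0, 0, 0]],
    [[0, 2, 0], [0, 0, 0]],
    [[0, 2, 0], [0, 0, 0]],
    [[0, 0, 0], [0, 0, 0]]
  ]
}}

```text
t: 21.57
tool_pos: [0.5808, -0.162, 0.2227]
orientation: [2.505, 1.892, 0.0]
force: [-5.0, 1.3, 1.1]
opening: 0.0004
gripper_force: 2.0
```

Call:
{"fn": "apply_moves", "kwargs": {
  "series": [
    [[0, 2, 0], [0, 0, 0]],
    [[0, 2, 0], [0, 0, 0]],
    [[0, 1, 0], [0, 0, 0]],
    [[0, 0, 0], [0, 0, 0]]
  ]
}}

```text
t: 21.9
tool_pos: [0.5858, -0.1635, 0.2228]
orientation: [2.505, 1.892, 0.001]
force: [-4.3, -0.1, -0.9]
opening: 0.0004
gripper_force: 2.2
```

Call:
{"fn": "apply_moves", "kwargs": {
  "series": [
    [[0, 1, 0], [0, 0, 0]],
    [[0, 1, 0], [0, 0, 0]],
    [[0, 0, 0], [0, 0, 0]]
  ]
}}

```text
t: 22.15
tool_pos: [0.5879, -0.164, 0.2228]
orientation: [2.505, 1.892, 0.001]
force: [-4.2, 1.2, -0.9]
opening: 0.0004
gripper_force: 2.1
```

Call:
{"fn": "apply_moves", "kwargs": {
  "series": [
    [[0, 1, 0], [0, 0, 0]],
    [[0, 1, 0], [0, 0, 0]],
    [[0, 1, 0], [0, 0, 0]],
    [[0, 0, 0], [0, 0, 0]]
  ]
}}

```text
t: 22.48
tool_pos: [0.5909, -0.1649, 0.2228]
orientation: [2.505, 1.892, 0.001]
force: [-4.1, 0.6, -2.0]
opening: 0.0004
gripper_force: 2.2
```

Call:
{"fn": "apply_moves", "kwargs": {
  "series": [
    [[0, 1, 0], [0, 0, 0]],
    [[0, 1, 0], [0, 0, 0]],
    [[0, 0, 0], [0, 0, 0]]
  ]
}}

```text
t: 22.73
tool_pos: [0.5917, -0.1651, 0.2227]
orientation: [-2.506, -1.893, 0.003]
force: [-13.7, 3.3, 6.2]
opening: 0.0002
gripper_force: 7.7
```

Force is rising, so the jaw has reached the block and the stop. I'll press a little more, then back off and check.

Call:
{"fn": "apply_moves", "kwargs": {
  "series": [
    [[0, 1, 0], [0, 0, 0]],
    [[0, 1, 0], [0, 0, 0]],
    [[0, 0, 0], [0, 0, 0]],
    [[0, 0, 0], [0, 0, 0]]
  ]
}}

```text
t: 23.07
tool_pos: [0.5925, -0.1654, 0.2227]
orientation: [-2.503, -1.891, 0.007]
force: [-25.5, 6.7, 14.7]
opening: 0.0003
gripper_force: 13.3
```

Call:
{"fn": "apply_moves", "kwargs": {
  "series": [
    [[0, -6, 0], [0, 0, 0]],
    [[0, -10, 0], [0, 0, 0]],
    [[0, -15, 0], [0, 0, 0]],
    [[0, 0, -30], [0, 0, 0]],
    [[0, 0, -40], [0, 0, 0]],
    [[0, 0, -40], [0, 0, 0]],
    [[0, 0, 0], [0, 0, 0]],
    [[0, 0, 0], [0, 0, 0]]
  ]
}}

```text
t: 23.73
tool_pos: [0.5666, -0.158, 0.3383]
orientation: [2.497, 1.886, 0.011]
force: [-0.8, 0.2, -0.2]
opening: 0.0003
gripper_force: 0.0
```

```bash
python3 - <<'E'
from plan import *;from m import cloud
O=np.array([.5837,-.1626]);a=np.radians(164.1);ex=np.array([np.cos(a),np.sin(a)]);ey=np.array([-ex[1],ex[0]])
print(robot.read_state()['force'])
for n in ('wrist','side','scene'):
    c=cal(n);p,d=robot.read_camera(n);cv2.imwrite(f'pics/e_{n}.png',p)
    P,C=cloud(n,(0,0,512,384),dict(p=p,d=d,K=c[0],D=c[1],E=c[2]))
    f=np.c_[(P[:,:2]-O)@ex,(P[:,:2]-O)@ey,P[:,2]]*1000
    i=(abs(f[:,0])<150)&(abs(f[:,1])<60)&(f[:,2]<75);f=f[i];C=C[i]
    red=(C[:,2]>C[:,1]+60)&(C[:,2]>C[:,0]+70)
    for nm,k in (('jawtop',red&(f[:,2]>53)),('blocktop',~red&(f[:,2]>58)&(f[:,0]<-20)),('stop',~red&(f[:,0]<-96)&(f[:,2]>53)&(f[:,2]<58)),('port',(C[:,2]-C[:,0]>70)&(C[:,1]-C[:,0]>40)&(f[:,2]>55))):
        q=f[k]
        if len(q)>8: print(n,nm,len(q),np.round(np.percentile(q,[2,50,98],axis=0),1).tolist())
E
```

```text
[-0.76344001  0.1913455  -0.15947192]
wrist jawtop 1562 [[-44.3, -33.3, 54.4], [-33.6, -3.0, 56.4], [-23.3, 30.0, 57.8]]
wrist blocktop 1813 [[-100.9, -14.0, 58.3], [-72.9, -0.4, 60.6], [-45.8, 13.8, 62.0]]
wrist stop 1296 [[-122.2, -30.5, 54.0], [-112.0, -3.8, 56.5], [-100.9, 27.4, 57.8]]
wrist port 216 [[-81.8, -8.0, 59.4], [-73.2, 0.1, 60.9], [-64.8, 9.1, 62.3]]
side jawtop 99 [[-42.1, -32.0, 53.2], [-32.0, -3.3, 55.4], [-22.8, 29.4, 57.0]]
side blocktop 104 [[-101.4, -13.0, 58.1], [-71.7, 0.3, 59.4], [-45.2, 14.9, 61.1]]
side stop 69 [[-122.1, -29.3, 53.8], [-112.6, -7.6, 55.6], [-100.0, 27.9, 56.9]]
scene jawtop 12 [[-38.1, -22.6, 54.7], [-35.1, 14.7, 56.3], [-25.1, 31.3, 58.0]]
scene blocktop 280 [[-114.4, -21.5, 58.1], [-71.0, 2.8, 60.2], [-26.5, 22.1, 62.7]]
scene stop 152 [[-122.1, -27.2, 53.4], [-111.8, 2.6, 56.4], [-98.7, 29.3, 57.7]]
```

```bash
python3 -c "
from plant import robot
print(robot.close_job())"
```

```text
the job is handed in; nothing more can be done
None
```

I rolled the block over two faces, letting go on each, and laid it in the channel port up. The jaw is pushed shut on it against the stop: the last camera check put the block's ends and the jaw face within about 2 mm of where they should be. I handed the job in about 24 s into the 72 s limit; it returned no verdict.

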